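Shut the tank's water supply in the bench valve box

TASK

The tank of the experiment is full: with your fingertips, push the blue cover of the valve box along its track all the way to the other end, without lifting it, so that the red lever with the yellow band is uncovered, then push that red lever fully shut, a quarter turn clockwise until it stops square across its pipe. Leave the black lever as it is and do not disturb the things standing around the box.

Things in the scene. Friction and masses are not known exactly. Their poses are not given: they have to be found in the camera images.
- valve_box: grey open-topped box fixed to the bench, 156 (x) by 342 (y) by 92 mm high. Origin: centre of its underside; x points away from the robot (yaw within 0.4 rad), y along its length, z up. Inside 124 by 310 mm; a ledge at 82 mm carries the cover, 5 mm lips up to 92 mm guide it. Two pipes (tops at 46 mm, brass valve bodies 52 mm above the bench) cross it along x, each with a lever valve.
- cover: loose blue plate, 143 (x) by 165 (y) by 6 mm, about 0.45 kg, on the box's ledge, axes as the box's. Origin: centre of its underside, 82 mm above the bench. It slides along the box's y (1.5 mm play in x); its centre can go from +83 to -83 mm, where the end lips stop it. It starts near the +y end, over the red lever; friction of a few N holds it where it is left.
- cover_rib (a point): centre of the upright white rib on top of the cover: 80 mm long along x, 12 mm thick along y, 26 mm tall, from 88 to 114 mm above the bench; its side faces are what to push against. It lies on the cover's centre.
- supply_valve (a joint): angle of the marked lever (red, yellow band), hidden under the cover at first. 0 = open, pointing along the pipe to the box's -x (to the robot); grows clockwise from above; 1.571 = shut against its stop, square across the pipe, pointing to the box's +y. Starts at 0 to 0.35. Stiff (about 0.15 N m), stays where it is left.
- supply_pivot (a point): the red lever's vertical turning axis, at the lever's mid-height 67 mm above the bench; fixed in the box at x +27, y +65 mm. A steel hub of 13 mm radius sits on it.
- supply_tip (a point): middle of the free end of the red lever, 75 mm from its turning axis. The lever is a straight bar 11 mm wide and 14 mm tall, from 60 to 74 mm above the bench.
- drain_valve (a joint): angle of the other valve's plain black lever, same size and same directions as the red one; it starts at 0 to 0.3 in the open part of the box, and the cover passes over it freely. Must be left as it is.
- drain_pivot (a point): the black lever's vertical turning axis, fixed in the box at x +27, y -85 mm, 67 mm above the bench.
- drain_tip (a point): middle of the free end of the black lever, 75 mm from its turning axis.
- dye_bottle: loose bystander: amber glass bottle with white cap, 48 mm across, 110 mm tall, close to the box's left (+y) end. Origin at its underside's centre.
- beaker: loose bystander: open clear glass beaker, 70 mm across, 90 mm tall, close to the box's right (-y) end. Origin at its underside's centre.
- wrench: loose bystander: steel wrench, 150 mm long, lying on the bench between the box and the robot. Origin at its middle, low down.
- sample_jar: loose bystander: clear jar with red lid, 60 mm across, 70 mm tall, standing to the left. Origin at its underside's centre.
- brass_weight: loose bystander: brass cylinder, 50 mm across, 45 mm tall, standing to the left. Origin at its underside's centre.
- mug: loose bystander: blue mug, 80 mm across, 90 mm tall, standing to the left. Origin at its underside's centre.
- spoon: loose bystander: steel spoon, 170 mm long, lying to the right. Origin at its middle, low down.
Not all that is in view belongs to the job. Of the things that look like the cover, the largest one is meant.

How it is judged:
On the way, in this order (a step that is already met when the one before it is completed fails the run):
1. the cover is slid along to the other end, the red lever still open (y of cover in the frame of valve_box below -0.065 m and value of joint supply_valve below 0.5 rad and height (world z) of cover between 0.076 and 0.09 m and angle between cover's own z axis and vertical below 0.1 rad), for 0.2 s.
2. the red lever is pushed fully shut (value of joint supply_valve above 1.46 rad), for 0.2 s.
At the end, for the whole second after the job is handed in: The cover lies flat in its track at the -y end of the box (its centre beyond -65 mm along the box's y; the stop is at -83 mm) and at rest, and the red lever is shut (angle above 1.46 rad; the stop is at 1.571) (y of cover in the frame of valve_box below -0.065 m and value of joint supply_valve above 1.46 rad and velocity of joint supply_valve between -0.05 and 0.05 rad/s and linear speed of cover below 0.02 m/s and height (world z) of cover between 0.076 and 0.09 m and angle between cover's own z axis and vertical below 0.1 rad); the robot touches nothing.
It fails at once if the cover is lifted (more than 10 mm) or tipped (height (world z) of cover above 0.092 m or angle between cover's own z axis and vertical above 0.15 rad).
It fails at once if the black lever is turned (its tip moves more than 12 mm) (distance of drain_tip from where it was at the start of the episode above 0.012 m).
It fails at once if a thing standing around the box is shifted more than 20 mm (distance of any of dye_bottle, beaker, wrench, sample_jar, brass_weight, mug, spoon from where it was at the start of the episode above 0.02 m).
It also fails if it takes over 51 s, if anything falls off the work surface, if the arm or the gripper's body presses on something with over 40 N, if the wrist force passes 120 N, or if a joint passes its speed limit or range.

ROBOT

A 6-joint arm with a two-finger parallel gripper is mounted at the origin on the work surface. World frame = base frame: x ahead of the robot, y to its left, z up, the work surface at z = 0. Lengths are in m, angles in rad, forces in N, time in s.
With the tool pointing down it reaches from about 0.2 to 0.875 m from the base axis. Payload 3.4 kg.
Tool frame: the origin (TCP) lies between the finger pads; the fingertips stand 25 mm ahead of it and the grasp point (between the pads) lies 6 mm ahead of it (r.nose_length is the z of the fingertips in the tool frame, in m); z points along the fingers, y is the line along which they close (so a half turn about z gives the same grasp; the last joint's range is limited). The gripper opens to 94 mm and grips with 3 to 60 N. Pads are 16 mm wide; open, the fingers measure 119 mm over their backs; the gripper's body (75 mm by 177 mm) begins 78 mm behind the grasp point.
Start: joints at [-1.299, 0.276, 1.505, -0, 1.361, -0.121], TCP at [0.22, -0.531, 0.23] pointing down, gripper open.
Joint ranges: [-2.89, 2.89], [-0.75, 2.08], [0.22, 2.7], [-1.18, 4.32], [0.11, 2.71], [-2.7, 2.7]. Speed limits (rad/s): [2.57, 2.57, 3.14, 3.14, 3.14, 3.14].

INTERFACE

Orientations are given as a unit quaternion [w, x, y, z].
In Python, from plant import r, gripper_to, inverse_kinematics, vision, models, telemetry gives the robot as it stands. Calls block until the motion is done:
- r.move_to(position, orientation): joint-space move of the TCP to a pose.
- r.move_l(position, rot=None, vel=0.15, guard=None): straight line of the TCP; rot=None keeps the orientation; vel is the mean speed in m/s. With guard (N) it stops when the force on the tool has changed by that much, and returns True; else False.
- r.movej(angles): joint-space move.
- gripper_to(opening, f_grip=None): finger opening in m; f_grip is the grip in N (None keeps the last); returns when the fingers have stopped.
- r.hold(seconds).
- inverse_kinematics(position, orientation): joint angles nearest the present ones, or None.
- vision.snapshot(name): name is "scene" or "top" or "wrist"; returns the picture (384x512x3 uint8, red, green, blue); there is no depth.
- vision.get_calibration(name): a dict with "fx", "fy", "cx", "cy" (pixels), "position" and "orientation" of the camera in the world. Camera axes: x right, y down, z forward; pixel columns grow to the right and rows downward; lengths in m; the calibration is good to about 2 mm. A picture is of the moment at which its call begins: read the wrist's pose just before it. get_calibration takes no time and is no camera call; for the wrist camera it gives the pose at the moment of the call.
A pose or a line that the arm cannot do raises r.PlanningError and nothing moves.
- r.sign_off(): hands the job in; it is judged then, once.
Trained networks look in the newest picture that a camera, given by its name, has taken for a name from the list of things; names that differ only in an ending like _2 or _b are one class to them, and where a whole thing is asked for, a point or a joint stands for the part that bears it (a point fixed in the world has none). Each returns a list of dicts, best first, with "score" (0 to 1); they miss things now and then, are a little off and sometimes report something else, mostly with a low value. They report only what shows in the picture. A call takes as long as a camera call. They do not tell look-alikes from the thing itself.
- models.boxes_of(thing, camera): "at" ([x, y, z] in m, in world coordinates, good to about 4 mm: the middle of the surface that is visible of it).
- models.regions_of(thing, camera): "pixels" (384x512 bool, what is visible of it).
- models.mark_of(thing, camera): "at" ([x, y, z] in m, in world coordinates, good to about 4 mm: a listed point, or the origin of a listed thing).
Readings, each from a call of its own:
- telemetry.current_t(): time.
- telemetry.current_joints(): joint angles.
- telemetry.current_dq(): joint speeds.
- telemetry.current_joint_efforts(): joint torques, N m.
- telemetry.current_ee_pos(): TCP position.
- telemetry.current_tool_rot(): TCP orientation.
- telemetry.current_wrist_force(): force on the tool from outside, world axes, zero at the start.
- telemetry.current_torque(): the same for the moment, N m.
- telemetry.current_opening(): finger opening in m.
- telemetry.current_finger_force(): force on a finger pad.
Only numpy, scipy, OpenCV 4.12 (cv2) and the standard library are available. Lean on these libraries where they do the work, as an engineer would, in place of code of your own. Each camera call takes 0.05 s, during which the arm holds its last target. There are 200 camera calls.

## Working session

There is one attempt and no reset: what is moved stays moved. The work goes in short steps, each a Python script; the robot and the scene stay as the last script left them, time stands still between calls to the robot, and variables do not carry over. Pictures are saved under pics/ and viewed, at most 10 in all, crops included, and the job is handed in when it is done.

```bash
mkdir -p pics; ls
python3 - <<'E'
from plant import r, vision, models, telemetry
import cv2,numpy as np
for c in ["top","scene"]:
    im=vision.snapshot(c); cv2.imwrite(f"pics/{c}0.png",im[:,:,::-1])
    for n in ["valve_box","cover","cover_rib","drain_pivot","drain_tip","supply_pivot","dye_bottle","beaker","wrench"]:
        print(c,n,[(np.round(d["at"],3).tolist(),round(d["score"],2)) for d in models.mark_of(n,c)[:3]])
print(telemetry.current_t(), r.nose_length, telemetry.current_tool_rot())
E
```

```text
pics
top valve_box [([0.527, 0.005, -0.001], 0.84)]
top cover [([0.292, 0.277, 0.004], 0.97), ([0.505, 0.068, 0.083], 0.95), ([0.708, 0.313, -0.003], 0.73)]
top cover_rib [([0.291, 0.278, 0.012], 0.94), ([0.707, 0.314, 0.016], 0.94), ([0.504, 0.072, 0.096], 0.93)]
top drain_pivot [([0.579, -0.066, 0.067], 0.72)]
top drain_tip [([0.514, -0.095, 0.067], 0.47)]
top supply_pivot [([0.527, 0.002, -0.004], 0.5), ([0.511, -0.097, 0.066], 0.48)]
top dye_bottle [([0.43, 0.217, -0.003], 0.54), ([0.381, -0.421, -0.002], 0.43)]
top beaker [([0.65, -0.207, 0.0], 0.83), ([0.394, -0.014, 0.002], 0.72)]
top wrench [([0.394, -0.013, 0.001], 0.83)]
scene valve_box [([0.596, 0.437, -0.003], 0.65), ([0.523, -0.001, -0.002], 0.56)]
scene cover [([0.706, 0.307, 0.0], 0.8), ([0.501, 0.067, 0.082], 0.73), ([0.289, 0.28, -0.005], 0.62)]
scene cover_rib [([0.289, 0.278, 0.013], 0.76), ([0.5, 0.065, 0.1], 0.7)]
scene drain_pivot [([0.582, -0.062, 0.067], 0.9), ([0.501, 0.064, 0.098], 0.19)]
scene drain_tip [([0.514, -0.092, 0.065], 0.58), ([0.432, 0.215, 0.002], 0.45)]
scene supply_pivot [([0.528, 0.072, 0.07], 0.94), ([0.432, 0.217, 0.003], 0.64), ([0.383, -0.421, 0.001], 0.37)]
scene dye_bottle [([0.43, 0.216, 0.001], 0.75), ([0.647, -0.21, 0.002], 0.66)]
scene beaker [([0.649, -0.207, -0.004], 0.67)]
scene wrench [([0.516, -0.094, 0.068], 0.56)]
1.0 0.025 [4.56620886e-05 9.80771292e-01 1.95160628e-01 2.82146517e-07]
```

View pics/top0.png

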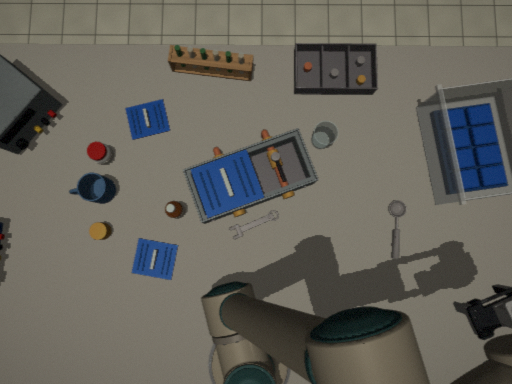

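View pics/scene0.png

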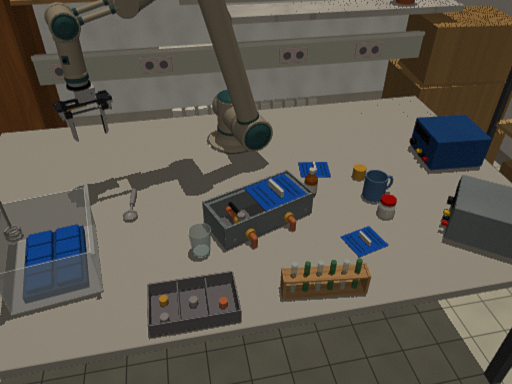

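The top view shows the box at about (250,175), with its cover on the left half, the rib at (227,182) and the black lever at (278,170). The two smaller blue plates at (148,118) and (155,258) are decoys. I'll get the yaw and position from the cover and box regions next.

```bash
cat > h.py <<'E'
from plant import *
import cv2, numpy as np
from scipy.spatial.transform import Rotation as R
def to_plane(px, cam, z):
    c=vision.get_calibration(cam); w,x,y,zz=c["orientation"]
    d=np.c_[(px[:,0]-c["cx"])/c["fx"],(px[:,1]-c["cy"])/c["fy"],np.ones(len(px))]
    d=R.from_quat([x,y,zz,w]).apply(d); p=np.array(c["position"])
    return (p+d*((z-p[2])/d[:,2])[:,None])[:,:2]
def rect(mask, cam, z):
    ys,xs=np.nonzero(mask)
    return cv2.minAreaRect(to_plane(np.c_[xs,ys].astype(float),cam,z).astype(np.float32)*1000)
E
python3 - <<'E'
from h import *
vision.snapshot("top")
for n,z in [("cover",.088),("cover_rib",.114),("valve_box",.092),("drain_valve",.074)]:
    for d in models.regions_of(n,"top")[:4]:
        print(n,round(d["score"],2),d["pixels"].sum(),rect(d["pixels"],"top",z))
c=vision.get_calibration("top");print(c["position"])
E
```

```text
cover 0.85 1429 ((293.78607177734375, 256.9219970703125), (109.3183822631836, 94.44156646728516), 80.28119659423828)
cover 0.75 3109 ((501.35040283203125, 65.20039367675781), (145.18258666992188, 166.53671264648438), 21.08930206298828)
cover 0.59 1328 ((680.7542114257812, 291.1654357910156), (96.54016876220703, 113.58399200439453), 14.851990699768066)
cover_rib 0.87 1399 ((295.5169372558594, 251.2829132080078), (105.65077209472656, 92.14453125), 79.52699279785156)
cover_rib 0.82 3006 ((496.94439697265625, 63.85541915893555), (139.4688720703125, 160.4337615966797), 20.5151309967041)
cover_rib 0.79 1285 ((672.3412475585938, 283.9727478027344), (94.20594024658203, 107.09664916992188), 14.965445518493652)
valve_box 0.64 4766 ((528.0342407226562, 3.14093017578125), (203.97288513183594, 346.622314453125), 21.70148468017578)
valve_box 0.4 574 ((639.334228515625, -201.05746459960938), (64.85407257080078, 86.4267578125), 45.36750793457031)
drain_valve 0.74 188 ((550.410888671875, -73.90724182128906), (84.55062866210938, 29.282379150390625), 12.530288696289062)
drain_valve 0.71 4182 ((532.0751953125, 1.5587310791015625), (201.9609375, 349.7171936035156), 21.526182174682617)
[0.35769619 0.00646182 1.1634477 ]
```

```bash
cat >> h.py <<'E'
O=np.array([.526,.002]); YAW=.370
def W(x,y,tip): # box xy, fingertip height -> TCP world
    c,s=np.cos(YAW),np.sin(YAW)
    return [O[0]+c*x-s*y, O[1]+s*x+c*y, tip+r.nose_length]
def Q(a): # tool down, tool y at angle a (box frame), choose nearer half turn
    best=None
    for k in (0,np.pi):
        t=(YAW+a+k+np.pi/2)/2   # tool x direction = 2t
        q=[0,np.cos(t),np.sin(t),0]
        j=inverse_kinematics(W(0,60,.15),q)
        if j is not None and (best is None or abs(j[5])<best[0]): best=(abs(j[5]),q)
    return best[1]
E
python3 - <<'E'
from h import *
q=Q(0); gripper_to(.04)
r.move_to(W(0,110,.2),q)
vision.snapshot("wrist"); 
print(telemetry.current_t(),telemetry.current_joints(),[(np.round(d["at"],3),d["score"]) for d in models.mark_of("cover_rib","wrist")])
im=vision.snapshot("wrist"); cv2.imwrite("pics/w1.png",im[:,:,::-1])
print("rib expected",W(0,68,.1-.025))
E
```

```text
Traceback (most recent call last):
  File "h.py", line 23, in Q
    return best[1]
           ~~~~^^^
TypeError: 'NoneType' object is not subscriptable
```

Run:
```python
from h import *
for k in (0,np.pi):
  for tip in (.07,.095,.15,.2):
    t=(YAW+k+np.pi/2)/2
    print(k,tip,W(0,60,tip),inverse_kinematics(W(0,60,tip),[0,np.cos(t),np.sin(t),0]))
p=telemetry.current_ee_pos();print(inverse_kinematics(p,telemetry.current_tool_rot()), inverse_kinematics([.5,.05,.2],telemetry.current_tool_rot()),inverse_kinematics([.4,-.4,.2],telemetry.current_tool_rot()))
```

```text
0 0.07 [np.float64(-21.17092591789772), np.float64(55.94164073636207), 0.095] None
0 0.095 [np.float64(-21.17092591789772), np.float64(55.94164073636207), 0.12] None
0 0.15 [np.float64(-21.17092591789772), np.float64(55.94164073636207), 0.175] None
0 0.2 [np.float64(-21.17092591789772), np.float64(55.94164073636207), 0.225] None
3.141592653589793 0.07 [np.float64(-21.17092591789772), np.float64(55.94164073636207), 0.095] None
3.141592653589793 0.095 [np.float64(-21.17092591789772), np.float64(55.94164073636207), 0.12] None
3.141592653589793 0.15 [np.float64(-21.17092591789772), np.float64(55.94164073636207), 0.175] None
3.141592653589793 0.2 [np.float64(-21.17092591789772), np.float64(55.94164073636207), 0.225] None
[-1.29898403e+00  2.75902691e-01  1.50488653e+00  8.00627994e-06
  1.36067448e+00 -1.21017713e-01] [-3.87970252e-02  1.87102678e-01  1.70468474e+00 -1.26861461e-04
  1.24975837e+00  1.13921099e+00] [-9.08363808e-01  2.80504737e-01  1.57579467e+00 -4.36237619e-05
  1.28517104e+00  2.69616464e-01]
```

Unit slip: I passed mm and W expects metres. I'll take mm for box x and y inside W.

```bash
sed -i 's|    c,s=np.cos(YAW),np.sin(YAW)|    c,s=np.cos(YAW),np.sin(YAW); x,y=x/1000,y/1000 # mm|' h.py
python3 - <<'E'
from h import *
q=Q(0); gripper_to(.04)
r.move_to(W(0,110,.2),q)
vision.snapshot("wrist"); 
print(telemetry.current_t(),telemetry.current_joints(),[(np.round(d["at"],3),d["score"]) for d in models.mark_of("cover_rib","wrist")])
im=vision.snapshot("wrist"); cv2.imwrite("pics/w1.png",im[:,:,::-1])
print("rib expected",W(0,68,.1-.025))
E
```

```text
4.7 [ 7.04828748e-02  1.62277105e-01  1.67179839e+00 -2.39073517e-04
  1.30745586e+00 -2.98181125e-01] [(array([0.499, 0.061, 0.098]), 0.73)]
rib expected [np.float64(0.5014101506263826), np.float64(0.06539825950121035), 0.1]
```

View pics/w1.png

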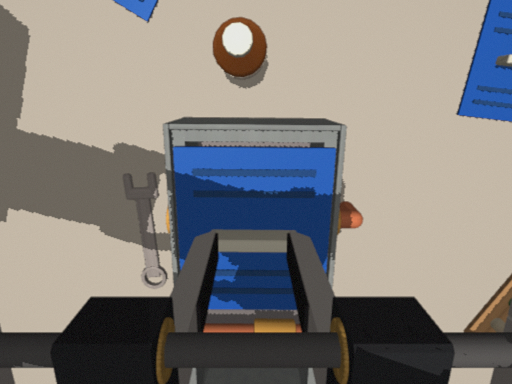

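The wrist view shows the box edges running straight up the picture at columns 170 to 340, so the yaw is right. The bottle is clear at (240,45), and the fingers sit on the +y side of the rib. I'll descend and push.

Run:
```python
from h import *
print(r.move_l(W(0,100,.13),vel=.15), r.move_l(W(0,100,.097),vel=.05,guard=8))
f=lambda: np.round(telemetry.current_wrist_force(),1)
print(f()); g=r.move_l(W(0,-30,.097),vel=.06,guard=25); print(g,f(),telemetry.current_ee_pos())
g=r.move_l(W(0,-70,.097),vel=.04,guard=25); print(g,f(),telemetry.current_ee_pos(),W(0,-70,.097))
p=telemetry.current_ee_pos(); q=telemetry.current_tool_rot()
c,s=np.cos(YAW),np.sin(YAW); print("box y", 1000*(-s*(p[0]-O[0])+c*(p[1]-O[1])))
r.move_l([p[0]-.02*s,p[1]+.02*c,p[2]]); 
p=telemetry.current_ee_pos(); r.move_l([p[0],p[1],.2])
r.move_l(W(-23,10,.17))
gripper_to(0); 
im=vision.snapshot("wrist"); cv2.imwrite("pics/w2.png",im[:,:,::-1])
for cam in ("wrist","top"):
  vision.snapshot(cam)
  for n in ("supply_pivot","supply_tip","cover_rib"):print(cam,n,[(np.round(d["at"],3),round(d["score"],2)) for d in models.mark_of(n,cam)])
print(W(27,65,.042),W(-48,65,.042),telemetry.current_t())
```

```text
False False
[ 0.3  0.2 -0.7]
False [-1.6  5.3  3.3] [ 0.53649484 -0.02626771  0.1220552 ]
False [-3.6  8.7  5.7] [ 0.5499611  -0.06186499  0.12204048] [np.float64(0.5513130802375473), np.float64(-0.06326291419242241), 0.122]
box y -68.20777570473255
wrist supply_pivot [(array([0.53 , 0.07 , 0.073]), 0.82)]
wrist supply_tip [(array([0.456, 0.056, 0.069]), 0.69)]
wrist cover_rib []
top supply_pivot [(array([0.536, 0.07 , 0.071]), 0.77)]
top supply_tip [(array([0.453, 0.057, 0.068]), 0.5)]
top cover_rib [(array([0.292, 0.275, 0.012]), 0.78), (array([0.709, 0.315, 0.012]), 0.75), (array([ 0.556, -0.07 ,  0.095]), 0.57), (array([0.372, 0.429, 0.002]), 0.44)]
[np.float64(0.5276678352536405), np.float64(0.07236489412744622), 0.067] [np.float64(0.45774328433318784), np.float64(0.04524373673007406), 0.067] 12.425
```

View pics/w2.png

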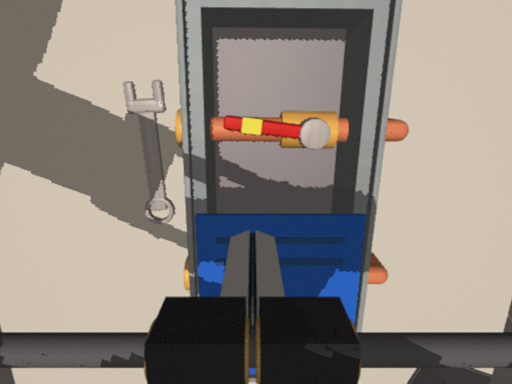

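The red lever is uncovered: pivot at (315,133), tip at (228,123), angle about 0.1 rad. The cover is at its -y end. The reported pivot agrees with the expected one to within a few mm. I'll lower the closed fingers between the cover edge and the lever and sweep it.

```bash
cat > sweep.py <<'E'
from h import *
f=lambda: np.round(telemetry.current_wrist_force(),1)
r.move_l(W(-23,33,.14)); print(r.move_l(W(-23,33,.063),vel=.08,guard=8),f())
def P(t,rho=50):
    off=5.5+12.5*np.sin(t)+8*np.cos(t)
    return W(27-rho*np.cos(t)-off*np.sin(t), 65+rho*np.sin(t)-off*np.cos(t), .063)
for t in np.append(np.arange(0.0,1.5,.15),[1.5,1.57,1.61,1.65]):
    g=r.move_l(P(t),vel=.06,guard=18); print(round(t,2),g,f())
    if g: break
E
python3 sweep.py
python3 - <<'E'
from h import *
p=telemetry.current_ee_pos();c,s=np.cos(YAW),np.sin(YAW);d=p[:2]-O
print("box xy",c*d[0]+s*d[1],-s*d[0]+c*d[1],telemetry.current_t())
E
```

```text
False [-0.2  0.5 -0.1]
0.0 False [ 0.1 -0.7 -0.2]
0.15 False [ 1.4 -0.3 -0.2]
0.3 False [ 2.6 -2.2  0.1]
0.45 False [ 1.5 -3.5  0.3]
0.6 False [ 1.5 -1.9  1.1]
0.75 False [ 1.8 -2.6  0.7]
0.9 False [-0.3 -1.3 -0.5]
1.05 False [-1.  -1.5 -0.3]
1.2 False [ 0.1 -1.6 -0.6]
1.35 False [ 0.1 -0.9 -0.7]
1.5 False [-0.6 -1.2  0.1]
1.57 False [-0.9 -1.3 -0.7]
1.61 False [-2.3 -3.5  1. ]
1.65 False [-5.7 -5.4  2.8]
box xy 0.011095844885289287 0.11583490383605306 17.8917
```

Run:
```python
from h import *
f=lambda: np.round(telemetry.current_wrist_force(),1)
for x in (14,16,18,20,22):
    g=r.move_l(W(x,116,.063),vel=.03,guard=12); print(x,g,f())
    if g or np.linalg.norm(f())>18: break
r.move_l(W(0,116,.063)); r.move_l(W(0,116,.2)); r.move_l(W(-10,10,.2))
im=vision.snapshot("wrist"); cv2.imwrite("pics/w3.png",im[:,:,::-1])
t=np.array([d["at"] for d in models.mark_of("supply_tip","wrist")[:1]]);print(t,W(27,140,.042),telemetry.current_t())
```

```text
14 False [-6.2 -6.3  3.8]
16 False [-9.4 -7.1  7.4]
18 False [-12.2  -8.4   9.1]
20 False [-15.3 -11.3  12.4]
[[0.5015 0.1441 0.0646]] [np.float64(0.5005466778562683), np.float64(0.1422894450478988), 0.067] 21.2
```

View pics/w3.png

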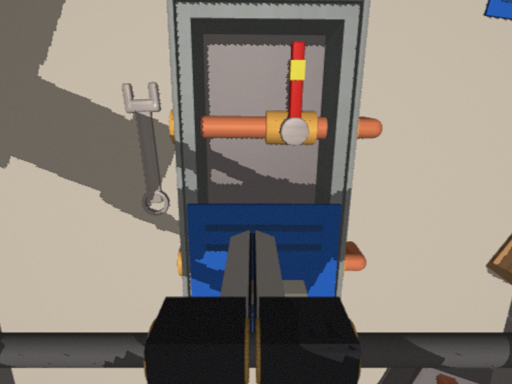

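The red lever stands square across its pipe, from (295,130) to (298,42), and its tip is 2 mm from the shut position. The cover still lies at the -y end, so I'm handing in.

```bash
python3 -c "
from h import *
r.hold(.5); print(r.sign_off(), telemetry.current_t())"
```

```text
the job is handed in; nothing more can be done
the job is handed in; nothing more can be done
```

I handed the job in after about 22 of the 51 s, with no verdict returned: the cover lies at the box's -y end, the last picture shows the red lever shut against its stop, and I saw no contact with the black lever or the things around the box.

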